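# Complete the file rack and lift it for carrying

## Task

Take the file that was left lying across the steel channel and lay it in the one empty place of the brown file rack, blade flat down in both notches and in line with the others, with its handle on the same side as theirs, and let it go while the rack stands on the bench. Then take the rack by its wooden carrying bar, lift it straight up about 10 cm clear of the bench with all four files in it, keep it level all the while, and finish holding it there, steady: do not put it down or let go. Leave the try square, the hammer and the can where they are.

Things in the scene. Friction and masses are not known exactly. Their poses are not given: they have to be found in the camera images.
- rack: loose brown steel carrying rack, 0.85 kg when full, 96 x 270 x 76 mm high. Origin on the bench under its middle; x along the files to their tips, y along the row. Rails (6 mm thick) along y at x = -45 and +45 mm, each with notches 26 mm wide at y = -110, -60, 60, 110 mm; notch floors 30 mm, tooth tops 42 mm above the underside. Open to the bench between the rails (84 mm)
- rack_bar (a point): middle of the rack's wooden carrying bar, 67 mm above the rack's underside: a flat-sided bar along the rack's x axis, 84 mm long, 12 mm wide (y), 18 mm high, running between two steel tabs on the rails. The full rack balances within 15 mm of this point
- slot0 (a point): where the centre point of a file lies when it is seated in the rack's notches at y = -110 mm: midway between the rails, 32.5 mm above the rack's underside; axes as the rack's
- slot1 (a point): where the centre point of a file lies when it is seated in the rack's notches at y = -60 mm: midway between the rails, 32.5 mm above the rack's underside; axes as the rack's
- slot2 (a point): where the centre point of a file lies when it is seated in the rack's notches at y = 60 mm: midway between the rails, 32.5 mm above the rack's underside; axes as the rack's
- slot3 (a point): where the centre point of a file lies when it is seated in the rack's notches at y = 110 mm: midway between the rails, 32.5 mm above the rack's underside; axes as the rack's
- stray_center (a point): the stray file: flat steel blade 150 x 18 x 5 mm (narrowing to 15 mm near the tip) with a round wooden handle (100 mm long with its ferrule, 26 mm thick), 0.13 kg, lying blade flat across the channel. Point: mid width and thickness of the blade, 63 mm from the ferrule, 87 mm from the tip; it balances about 16 mm from it towards the handle. x axis to the tip, y across, z up
- stray_tip (a point): the tip end of the stray file's blade, 87 mm from stray_center
- file_a_center (a point): one of the files already in the rack: the same as the stray file. The point is the middle of its blade's thickness, at the place midway between the rails; x axis along the blade to its tip
- file_b_center (a point): one of the files already in the rack: the same as the stray file. The point is the middle of its blade's thickness, at the place midway between the rails; x axis along the blade to its tip
- file_c_center (a point): one of the files already in the rack: the same as the stray file. The point is the middle of its blade's thickness, at the place midway between the rails; x axis along the blade to its tip
- channel: fixed offcut of steel channel, open side up, under the stray file: 100 (x, along the file) x 60 (y) x 25 mm high, web 5 mm thick, two flanges 5 mm thick at x = -47.5 and +47.5 mm; the blade lies on top of the flanges, 25 mm above the bench. Origin at the middle of its underside
- square: bystander: loose try square, stock 24 x 110 x 16 mm and steel blade 170 x 28 mm, lying flat; origin under the middle of the stock
- hammer: bystander: loose hammer lying on the bench, about 300 mm long, its head towards the robot
- can: bystander: plain closed steel can, 68 mm across, 90 mm high; origin under its middle
Things that resemble listed ones, but are neither listed nor needed, are in the scene too. What is shaped like the channel but green or orange is not meant.

How it is judged:
On the way:
1. the stray file lies in the empty place of the rack, let go, while the rack stands on the bench ((y of stray_center in the frame of slot0 between -0.009 and 0.009 m or y of stray_center in the frame of slot1 between -0.009 and 0.009 m or y of stray_center in the frame of slot2 between -0.009 and 0.009 m or y of stray_center in the frame of slot3 between -0.009 and 0.009 m) and z of stray_center in the frame of slot0 between -0.005 and 0.005 m and x of stray_center in the frame of slot0 between -0.028 and 0.028 m and angle between the x axis of stray_center and the x axis of rack, either way round below 0.2 rad and x of stray_tip in the frame of rack above 0.05 m and contact force between stray and the fingers below 0.3 N and height (world z) of rack below 0.006 m and linear speed of stray below 0.03 m/s), for 0.2 s.
At the end, for the whole second after the job is handed in: gripper holds the rack 60 to 170 mm above the bench, tilt under 0.10 rad, still (0.03 m/s, 0.15 rad/s), resting on nothing else; all four files seated in notches (28 mm along, 9 mm across, 5 mm in height of the slot point, 0.2 rad), the stray file's handle on the others' side (height (world z) of rack between 0.06 and 0.17 m and angle between rack's own z axis and vertical below 0.1 rad and linear speed of rack below 0.03 m/s and angular speed of rack below 0.15 rad/s and contact force between rack and the fingers above 1 N and contact force between rack and square below 0.1 N and contact force between rack and hammer below 0.1 N and contact force between rack and can below 0.1 N and contact force between rack and channel below 0.1 N and (y of stray_center in the frame of slot0 between -0.009 and 0.009 m or y of stray_center in the frame of slot1 between -0.009 and 0.009 m or y of stray_center in the frame of slot2 between -0.009 and 0.009 m or y of stray_center in the frame of slot3 between -0.009 and 0.009 m) and z of stray_center in the frame of slot0 between -0.005 and 0.005 m and x of stray_center in the frame of slot0 between -0.028 and 0.028 m and angle between the x axis of each of stray_center, file_a_center, file_b_center, file_c_center and the x axis of rack, either way round below 0.2 rad and x of stray_tip in the frame of rack above 0.05 m and (y of file_a_center in the frame of slot0 between -0.009 and 0.009 m or y of file_a_center in the frame of slot1 between -0.009 and 0.009 m or y of file_a_center in the frame of slot2 between -0.009 and 0.009 m or y of file_a_center in the frame of slot3 between -0.009 and 0.009 m) and z of file_a_center in the frame of slot0 between -0.005 and 0.005 m and x of file_a_center in the frame of slot0 between -0.028 and 0.028 m and (y of file_b_center in the frame of slot0 between -0.009 and 0.009 m or y of file_b_center in the frame of slot1 between -0.009 and 0.009 m or y of file_b_center in the frame of slot2 between -0.009 and 0.009 m or y of file_b_center in the frame of slot3 between -0.009 and 0.009 m) and z of file_b_center in the frame of slot0 between -0.005 and 0.005 m and x of file_b_center in the frame of slot0 between -0.028 and 0.028 m and (y of file_c_center in the frame of slot0 between -0.009 and 0.009 m or y of file_c_center in the frame of slot1 between -0.009 and 0.009 m or y of file_c_center in the frame of slot2 between -0.009 and 0.009 m or y of file_c_center in the frame of slot3 between -0.009 and 0.009 m) and z of file_c_center in the frame of slot0 between -0.005 and 0.005 m and x of file_c_center in the frame of slot0 between -0.028 and 0.028 m); the arm keeps its last pose, push and grip.
It fails at once if the square is moved more than 30 mm (distance of square from where it was at the start of the episode above 0.03 m).
It fails at once if the hammer is moved more than 30 mm (distance of hammer from where it was at the start of the episode above 0.03 m).
It fails at once if the can is moved more than 30 mm (distance of can from where it was at the start of the episode above 0.03 m).
It fails at once if the rack is tilted more than 0.3 rad (angle between rack's own z axis and vertical above 0.3 rad).
It also fails if it takes over 53 s, if anything falls off the work surface, if the arm or the gripper's body presses on something with over 40 N, if the wrist force passes 120 N, or if a joint passes its speed limit or range.

## Robot

A 6-joint arm with a two-finger parallel gripper is mounted at the origin on the work surface. World frame = base frame: x ahead of the robot, y to its left, z up, the work surface at z = 0. Lengths are in m, angles in rad, forces in N, time in s.
With the tool pointing down it reaches from about 0.325 to 1 m from the base axis. Payload 5.1 kg.
Tool frame: the origin (TCP) lies at the very end of the fingers, on their centre line; the grasp point (between the pads) lies 19 mm behind it; y points along the fingers, z is the direction in which the jaws open and shut, and the axes are right-handed (so a half turn about y gives the same grasp; the last joint's range is limited). The gripper opens to 85 mm and grips with 20 to 120 N. Pads are 22 mm wide; open, the fingers measure 114 mm over their backs; the gripper's body (76 mm by 85 mm) begins 54 mm behind the grasp point. The pads swing forward as they close: fully open they stand 13 mm farther back than shut.
Start: joints at [-1.278, 0.124, 1.65, -0, 1.367, -0.083], TCP at [0.239, -0.605, 0.231] pointing down, gripper open.
Joint ranges: [-2.61, 2.61], [-1.02, 2.33], [0.03, 2.71], [-1.35, 4.49], [0.32, 2.68], [-2.91, 2.91]. Speed limits (rad/s): [2.57, 2.57, 3.14, 3.14, 3.14, 3.14].

## Interface

Orientations are given as a unit quaternion [w, x, y, z].
In Python, from plant import arm gives the robot as it stands.
- The arm moves only by the tool arm_command, never from a script. Its argument "moves" is a list of rows, each a list of 5 numbers: the finger opening in m, from 0 to 0.0854, then the shift along the tool's x, y, z in m, then the turn about the tool's y in rad. A call has 1 to 20 rows; each row is the pose to reach, as a shift and turn from the pose measured when the call began, along the tool's axes at that moment; what a row does not reach only later rows make up. A row lasts 1/10 s, in which the tool goes at most 50 mm and 8.59 degrees, less where a joint would pass 70% of its speed; a pose out of reach is approached as far as the arm can. A call with a gripper value outside its range is refused whole. The fingers move at their own pace and stop on an object; the grip force is fixed at half the most. Time passes only in rows, so rows that repeat a pose let the fingers close. It gives the time, the measured TCP pose, the force and the opening at its end, in the units of the state.
- arm.sense(): the state, without advancing time (a new reading comes with each control period).
- arm.grab_frame(name): name is "side" or "top"; returns the picture (384x512x3 uint8, blue, green, red); there is no depth.
- arm.camera_params(name): a dict with "camera_matrix" (3x3 intrinsics, pixels), "rvec" (rotation vector, rad) and "tvec" (3), from world to camera coordinates, as OpenCV has them. Camera axes: x right, y down, z forward; pixel columns grow to the right and rows downward; lengths in m; the calibration is good to about 2 mm. A picture is of the moment at which its call begins. camera_params takes no time and is no camera call.
- arm.finish_job(): hands the job in, once; it reports no verdict.
Trained networks look in the newest picture that a camera, given by its name, has taken for a name from the list of things; names that differ only in an ending like _2 or _b are one class to them, and where a whole thing is asked for, a point or a joint stands for the part that bears it (a point fixed in the world has none). Each returns a list of dicts, best first, with "confidence" (0 to 1); they miss things now and then, are a little off and sometimes report something else, mostly with a low value. They report only what shows in the picture. A call takes as long as a camera call. They do not tell look-alikes from the thing itself.
- arm.look_for(camera, label): "at" ([x, y, z] in m, in the coordinates of the camera as it stood for that picture, good to about 4 mm: the middle of the surface that is visible of it).
- arm.outline_of(camera, label): "region" (384x512 bool, what is visible of it).
- arm.spot_point(camera, label): "at" ([x, y, z] in m, in the coordinates of the camera as it stood for that picture, good to about 4 mm: a listed point, or the origin of a listed thing).
The state is a dict: "time_s": time; "qpos": joint angles; "qvel": joint speeds; "joint_torque": joint torques, N m; "ee_pos": TCP position; "orientation": TCP orientation; "wrist_force": force on the tool from outside, world axes, zero at the start; "torque": the same for the moment, N m; "gripper_width": finger opening in m.
Only numpy, scipy, OpenCV 4.12 (cv2) and the standard library are available. Lean on these libraries where they do the work, as an engineer would, in place of code of your own. Each camera call takes 0.05 s, during which the arm holds its last target.

## Working session

There is one attempt and no reset: what is moved stays moved. The work goes in short steps, Python scripts to look and compute and a tool call to move; the robot and the scene stay as the last step left them, time stands still between calls to the robot, and variables do not carry over. Pictures are saved under pics/ and viewed, and the job is handed in when it is done.

Besides the shell and the picture viewer there is one more tool, called after "Request:" by a JSON object that holds its "op" and its "data", one argument or row to a line. arm_command: Moves the arm, as the interface text tells. Its arguments: {"type":"object","properties":{"moves":{"type":"array","items":{"type":"array","items":{"type":"number"}}}},"required":["moves"]}

```bash
ls; mkdir -p pics
python3 - <<'E'
from plant import arm
import cv2
s=arm.sense(); print(s)
for n in("side","top"):
    cv2.imwrite(f"pics/{n}0.png",arm.grab_frame(n)); print(n,arm.camera_params(n))
E
```

```text
pics
{'time_s': 0.0, 'qpos': array([-1.27760406e+00,  1.24502932e-01,  1.65172790e+00, -9.81924932e-06,
        1.36749060e+00, -8.26156191e-02]), 'qvel': array([ 0.00107542,  0.00118889,  0.00087466,  0.00109599, -0.000964  ,
        0.00081771]), 'joint_torque': array([-9.45012980e-04, -4.23609674e+01, -3.65455520e+01, -1.38120490e-04,
        6.80217330e-03,  2.04463262e-06]), 'ee_pos': array([ 0.23834336, -0.60404535,  0.23002256]), 'orientation': array([ 0.13200579, -0.13217075,  0.69540783, -0.6939116 ]), 'wrist_force': array([-0.25732683,  0.2112187 , -0.06289234]), 'torque': array([-0.0395525 , -0.02249421,  0.00282871]), 'gripper_width': 0.08563764502938732}
side {'camera_matrix': array([[441.5350392 ,   0.        , 254.00950788],
       [  0.        , 441.5350392 , 186.70233612],
       [  0.        ,   0.        ,   1.        ]]), 'rvec': array([ 0.19383144, -2.70095704,  1.47540401]), 'tvec': array([0.61713938, 0.12568289, 1.12695589])}
top {'camera_matrix': array([[496.98135093,   0.        , 263.10509478],
       [  0.        , 496.98135093, 191.59760082],
       [  0.        ,   0.        ,   1.        ]]), 'rvec': array([ 2.17588377, -2.23407215,  0.0609527 ]), 'tvec': array([0.02572651, 0.62543284, 1.72992278])}
```

View pics/top0.png

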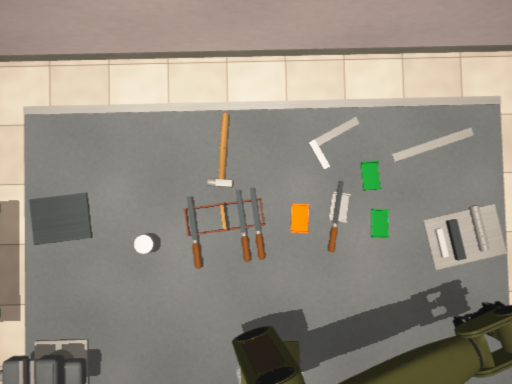

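View pics/side0.png

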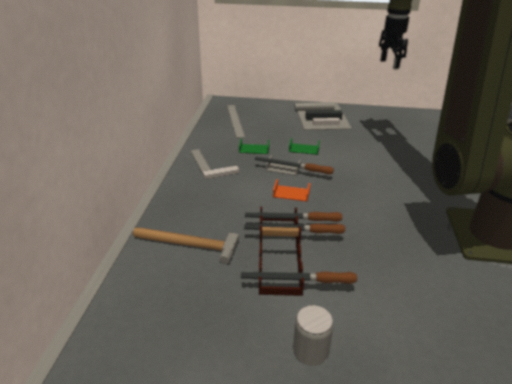

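```bash
cat > h.py <<'E'
from plant import arm
import cv2, numpy as np
from scipy.spatial.transform import Rotation as R
def cam(n):
    p=arm.camera_params(n); return p["camera_matrix"],R.from_rotvec(p["rvec"]).as_matrix(),np.array(p["tvec"])
def c2w(n,x):
    K,r,t=cam(n); return r.T@(np.array(x)-t)
def px2w(n,u,v,z):
    K,r,t=cam(n); d=r.T@np.linalg.inv(K)@[u,v,1]; o=-r.T@t; return o+d*(z-o[2])/d[2]
def w2px(n,P):
    K,r,t=cam(n); q=K@(r@np.array(P)+t); return q[:2]/q[2]
E
python3 - <<'E'
from h import *
np.set_printoptions(precision=4,suppress=True)
for n in("top","side"):
  arm.grab_frame(n)
  for l in["stray_center","stray_tip","rack","rack_bar","slot0","slot1","slot2","slot3","file_a_center","channel"]:
    for d in arm.spot_point(n,l)[:5]:
        w=c2w(n,d["at"]); print(n,l,round(d["confidence"],2),w,w2px(n,w).round(0))
print(arm.sense()['time_s'])
E
```

```text
top stray_center 0.97 [ 0.5698 -0.251   0.0289] [338. 206.]
top stray_center 0.47 [ 0.6568 -0.2615  0.0319] [341. 180.]
top stray_tip 0.7 [ 0.6591 -0.2624  0.0307] [341. 180.]
top rack 0.96 [ 0.5391  0.1484 -0.0011] [224. 217.]
top rack 0.5 [ 0.7767  0.1461 -0.0013] [223. 150.]
top rack_bar 0.61 [0.5429 0.1455 0.0699] [224. 216.]
top slot0 0.9 [0.5328 0.2034 0.0309] [208. 220.]
top slot0 0.82 [0.5476 0.0854 0.0325] [242. 215.]
top slot0 0.76 [0.553  0.042  0.0319] [254. 213.]
top slot0 0.67 [0.5303 0.2557 0.0271] [193. 221.]
top slot1 0.9 [0.5328 0.2034 0.0309] [208. 220.]
top slot1 0.82 [0.5476 0.0854 0.0325] [242. 215.]
top slot1 0.76 [0.553  0.042  0.0319] [254. 213.]
top slot1 0.67 [0.5303 0.2557 0.0271] [193. 221.]
top slot2 0.9 [0.5328 0.2034 0.0309] [208. 220.]
top slot2 0.82 [0.5476 0.0854 0.0325] [242. 215.]
top slot2 0.76 [0.553  0.042  0.0319] [254. 213.]
top slot2 0.67 [0.5303 0.2557 0.0271] [193. 221.]
top slot3 0.9 [0.5328 0.2034 0.0309] [208. 220.]
top slot3 0.82 [0.5476 0.0854 0.0325] [242. 215.]
top slot3 0.76 [0.553  0.042  0.0319] [254. 213.]
top slot3 0.67 [0.5303
[... 776 characters left out ...]
229.]
side slot1 0.63 [0.5266 0.2514 0.029 ] [282. 275.]
side slot2 0.95 [0.5547 0.0349 0.03  ] [278. 215.]
side slot2 0.8 [0.55   0.0922 0.0309] [278. 229.]
side slot2 0.63 [0.5266 0.2514 0.029 ] [282. 275.]
side slot3 0.95 [0.5547 0.0349 0.03  ] [278. 215.]
side slot3 0.8 [0.55   0.0922 0.0309] [278. 229.]
side slot3 0.63 [0.5266 0.2514 0.029 ] [282. 275.]
side file_a_center 0.86 [0.5483 0.0872 0.0311] [279. 227.]
side channel 0.72 [ 0.5346 -0.1186  0.0014] [290. 193.]
side channel 0.56 [0.5243 0.2528 0.0268] [283. 276.]
side channel 0.54 [ 0.5096 -0.3976  0.0015] [303. 149.]
side channel 0.53 [ 0.6726 -0.3696 -0.0023] [255. 150.]
side channel 0.49 [ 0.5619 -0.2561 -0.0002] [284. 169.]
1.2
```

Run:
```python
from h import *
np.set_printoptions(precision=4,suppress=True)
# rack fit: slots with known y
obs=[(-60,.5476,.0854),(-110,.553,.042),(60,.5328,.2034),(110,.5303,.2557),(-110,.5547,.0349),(-60,.55,.0922),(110,.5266,.2514),(-60,.5483,.0872),(-60,.55,.0859),(0,.5429,.1455),(0,.5446,.1498),(0,.5391,.1484)]
from scipy.optimize import least_squares
o=np.array(obs)
f=lambda p:np.r_[o[:,1]-(p[0]-np.sin(p[2])*o[:,0]/1e3),o[:,2]-(p[1]+np.cos(p[2])*o[:,0]/1e3)]
p=least_squares(f,[.54,.147,.1]).x; print(p,f(p))
s=np.array([.5705,-.2505]);sy=-.129
ims={n:arm.grab_frame(n) for n in("top","side")}
def T(x,y,yaw,l): return [x+np.cos(yaw)*l[0]-np.sin(yaw)*l[1],y+np.sin(yaw)*l[0]+np.cos(yaw)*l[1],l[2]]
for n,im in ims.items():
  for nm,(x,y,w),pts,cz in(("rack",p,[[(sx*.048,-.135,.042),(sx*.048,.135,.042)] for sx in(-1,1)]+[[(-.063,yy,.0325),(.087,yy,.0325)] for yy in(-.11,-.06,.06,.11)]+[[(-.042,e,.076),(.042,e,.076)] for e in(-.006,.006)],0),
     ("stray",(s[0],s[1],sy),[[(-.163,0,.0275),(.087,0,.0275)],[(-.063,.009,.03),(.087,.009,.03)],[(-.063,-.009,.03),(.087,-.009,.03)],[(0,-.03,.025),(0,.03,.025)]],0)):
    c=w2px(n,T(x,y,w,(0,0,.03))); k=5; h=60
    u0,v0=int(c[0])-60,int(c[1])-50
    cr=cv2.resize(im[v0:v0+100,u0:u0+120],None,fx=6,fy=6,interpolation=cv2.INTER_CUBIC)
    for a,b in pts:
        A=((w2px(n,T(x,y,w,a))-[u0,v0]+.5)*6).astype(int);B=((w2px(n,T(x,y,w,b))-[u0,v0]+.5)*6).astype(int)
        cv2.line(cr,tuple(map(int,A)),tuple(map(int,B)),(255,255,0),1)
    cv2.imwrite(f"pics/ov_{n}_{nm}.png",cr)
```

```text
[0.5415 0.1467 0.1212] [-0.0012 -0.0018 -0.0015  0.0021 -0.0001  0.0012 -0.0016 -0.0005  0.0012
  0.0014  0.0031 -0.0024 -0.0017  0.0045 -0.0029 -0.0002 -0.0026  0.0051
 -0.0045  0.0001 -0.0012 -0.0012  0.0031  0.0017]
```

View pics/ov_top_rack.png

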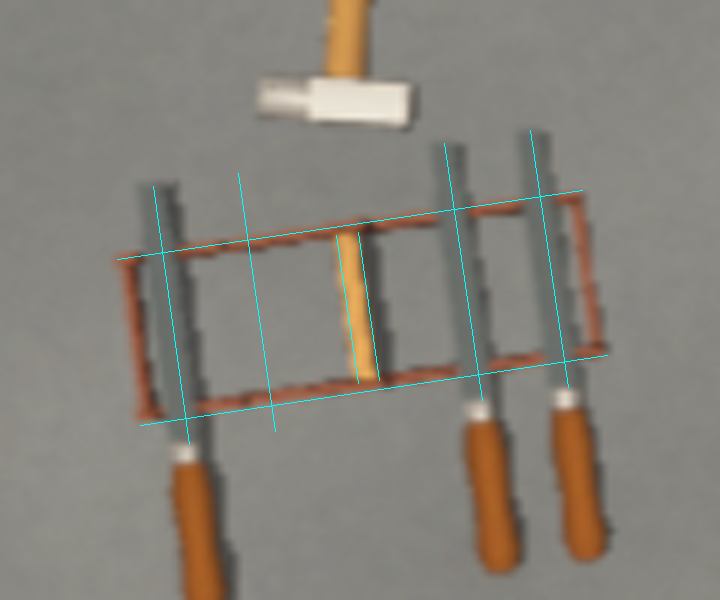

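View pics/ov_top_stray.png

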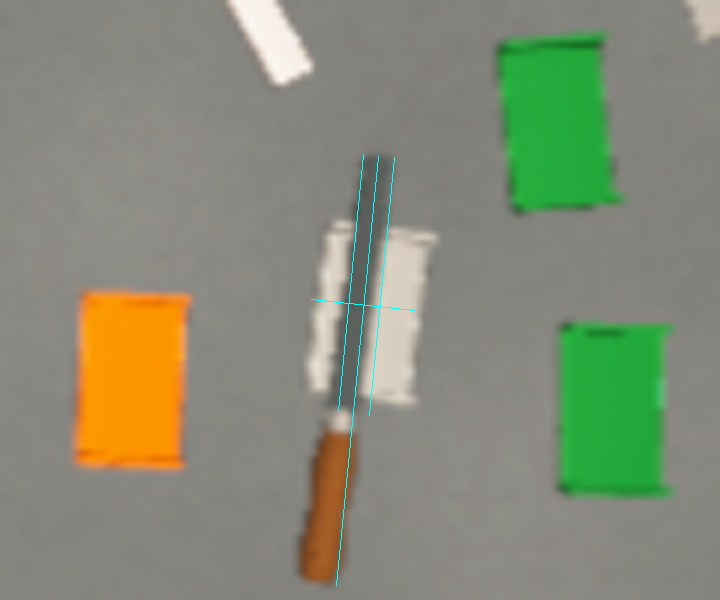

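View pics/ov_side_rack.png

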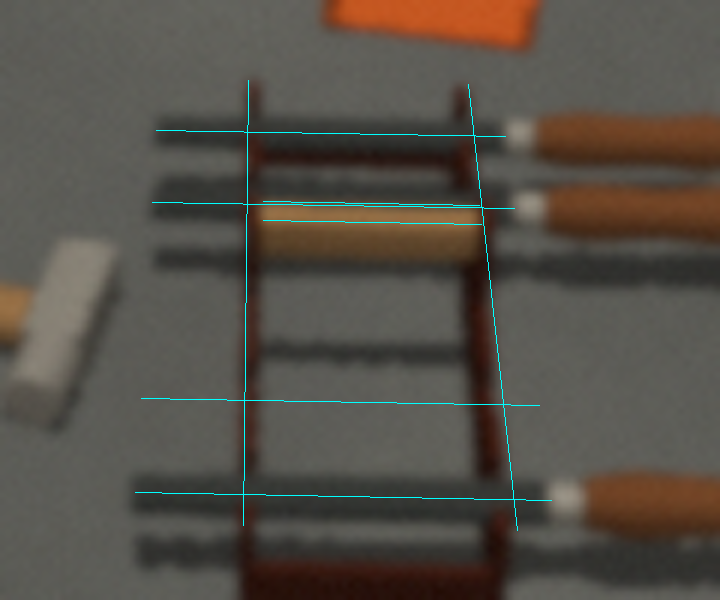

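View pics/ov_side_stray.png

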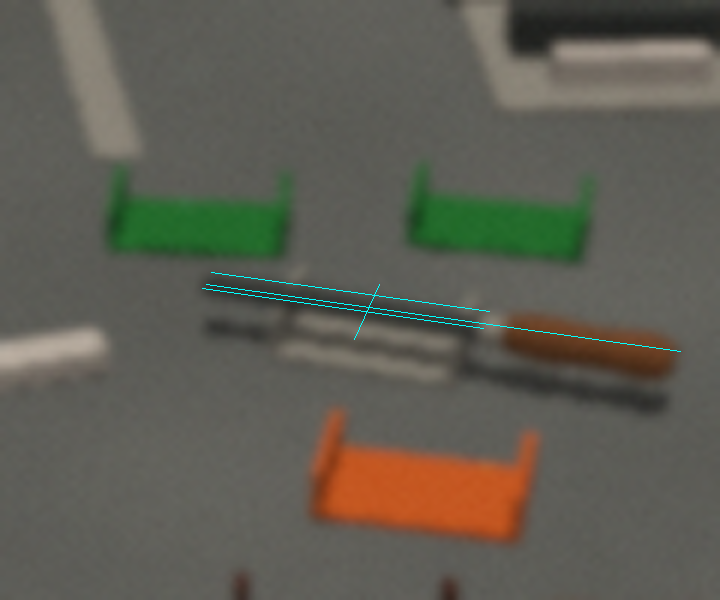

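Run:
```python
from h import *
np.set_printoptions(precision=4,suppress=True)
for n in("top","side"):
  im=arm.grab_frame(n)
  for l in("stray_center",):
    for d in arm.outline_of(n,l)[:4]:
      m=d["region"]; ys,xs=np.nonzero(m)
      hsv=cv2.cvtColor(im,cv2.COLOR_BGR2HSV)
      br=m&(hsv[...,1]>110); bl=m&~(hsv[...,1]>60)
      print(n,l,d["confidence"],m.sum(),br.sum(),bl.sum(),xs.mean(),ys.mean())
      if br.sum()<5: continue
      f=lambda M:np.array(px2w(n,np.nonzero(M)[1].mean(),np.nonzero(M)[0].mean(),.0275))
      # line fit: whole outline in world
      P=np.array([px2w(n,u,v,.0275)[:2] for u,v in zip(xs,ys)])
      c=P.mean(0);U=np.linalg.svd(P-c)[2][0]; U*=np.sign(U[0])
      t=(P-c)@U
      H=f(br)[:2];B=f(bl)[:2]
      print(" c",c,"yaw",np.arctan2(U[1],U[0]),"ends",c+U*t.min(),c+U*t.max(),t.max()-t.min(),"handle",H,"blade",B,"yaw2",np.arctan2(*(B-H)[::-1]))
s=arm.sense();print(s['time_s'],R.from_quat(s['orientation'][[1,2,3,0]]).as_matrix(),s['ee_pos'])
```

```text
top stray_center 0.59 394 141 240 335.78934010152284 217.36548223350255
 c [ 0.5291 -0.2409] yaw -0.17842168054241409 ends [ 0.4155 -0.2204] [ 0.6562 -0.2639] 0.24457711728117043 handle [ 0.4564 -0.2269] blade [ 0.5753 -0.2493] yaw2 -0.18577055305266232
side stray_center 0.58 448 170 233 299.44419642857144 164.98214285714286
 c [ 0.5154 -0.2387] yaw -0.18239061211045104 ends [ 0.4095 -0.2192] [ 0.6559 -0.2646] 0.25049507100194673 handle [ 0.4545 -0.228 ] blade [ 0.5714 -0.2485] yaw2 -0.17376300768054234
1.5 [[-0.9302 -0.      0.367 ]
 [-0.367   0.     -0.9302]
 [ 0.     -1.     -0.    ]] [ 0.2385 -0.6046  0.2313]
```

```bash
cat >> h.py <<'E'
def plan(x,y,z,zang):
    s=arm.sense(); M=R.from_quat(s['orientation'][[1,2,3,0]]).as_matrix()
    d=M.T@(np.array([x,y,z])-s['ee_pos']); a=np.arctan2(M[1,2],M[0,2]); t=(zang-a+np.pi)%(2*np.pi)-np.pi
    print("t",s['time_s'],"pos",s['ee_pos'],"w",s['gripper_width'],"tool y",M[:,1].round(3),"F",s['wrist_force'].round(2))
    print("shift",d.round(4),"turn",round(-t,4))
E
python3 -c "
from h import *
plan(.5592,-.2464,.15,-np.pi/2-.179)"
```

```text
t 1.5 pos [ 0.23851862 -0.60464691  0.23130904] w 0.08538832365790903 tool y [-0.  0. -1.] F [-0.63  0.75  0.18]
shift [-0.4298  0.0813 -0.2156] turn 0.5548
```

Request:
{"op": "arm_command", "data": {
  "moves": [
    [0.05,-0.43,0.081,-0.216,0.555],
    [0.05,-0.43,0.081,-0.216,0.555],
    [0.05,-0.43,0.081,-0.216,0.555],
    [0.05,-0.43,0.081,-0.216,0.555],
    [0.05,-0.43,0.081,-0.216,0.555],
    [0.05,-0.43,0.081,-0.216,0.555],
    [0.05,-0.43,0.081,-0.216,0.555],
    [0.05,-0.43,0.081,-0.216,0.555],
    [0.05,-0.43,0.081,-0.216,0.555],
    [0.05,-0.43,0.081,-0.216,0.555],
    [0.05,-0.43,0.081,-0.216,0.555],
    [0.05,-0.43,0.081,-0.216,0.555],
    [0.05,-0.43,0.081,-0.216,0.555],
    [0.05,-0.43,0.081,-0.216,0.555]
  ]
}}

```text
time_s: 2.9
ee_pos: [0.5587, -0.247, 0.1507]
orientation: [0.064, -0.064, -0.704, 0.704]
wrist_force: [0.2, 0.8, 0.5]
gripper_width: 0.0498
```

```bash
python3 -c "
from h import *
plan(.5592,-.2464,.014,-np.pi/2-.179)
for n in ('top','side'):cv2.imwrite(f'pics/{n}1.png',arm.grab_frame(n))"
```

```text
t 2.9 pos [ 0.5587416  -0.24704856  0.15072404] w 0.04984150244610709 tool y [ 0. -0. -1.] F [0.24 0.8  0.49]
shift [-0.0003  0.1367 -0.0008] turn -0.0019
```

Request:
{"op": "arm_command", "data": {
  "moves": [
    [0.05,0,0.04,0,0],
    [0.05,0,0.08,0,0],
    [0.05,0,0.11,0,0],
    [0.05,0,0.125,0,0],
    [0.05,0,0.125,0,0]
  ]
}}

```text
time_s: 3.5
ee_pos: [0.5569, -0.2467, 0.0232]
orientation: [-0.066, 0.063, 0.705, -0.704]
wrist_force: [0.5, 0.3, -0.8]
gripper_width: 0.0498
```

```bash
python3 -c "
from h import *
plan(.5592,-.2464,.014,-np.pi/2-.179)
im=arm.grab_frame('side');cv2.imwrite('pics/side2.png',cv2.resize(im[110:210,220:340],None,fx=6,fy=6))
im=arm.grab_frame('top');cv2.imwrite('pics/top2.png',cv2.resize(im[150:260,280:400],None,fx=5,fy=5))"
```

```text
t 3.5 pos [ 0.55687463 -0.24667069  0.02324817] w 0.049771507680124685 tool y [-0.004  0.002 -1.   ] F [ 0.48  0.29 -0.81]
shift [-0.0023  0.0092 -0.0007] turn -0.0029
```

View pics/side2.png

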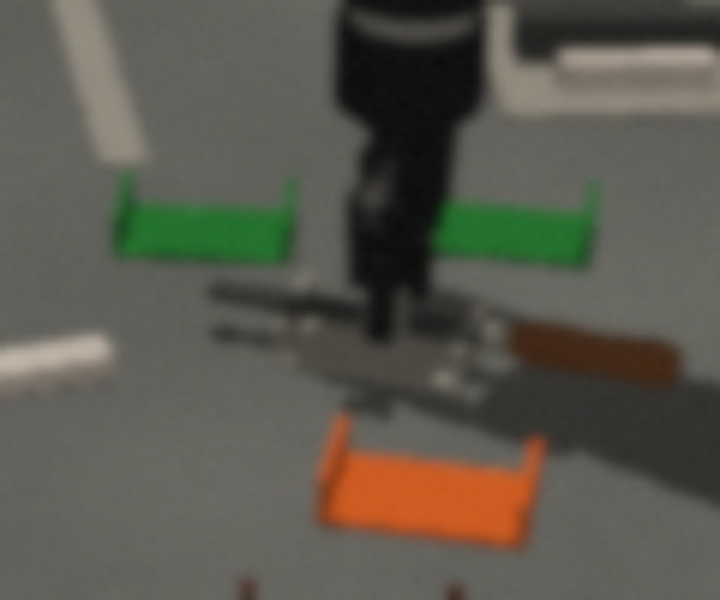

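View pics/top2.png

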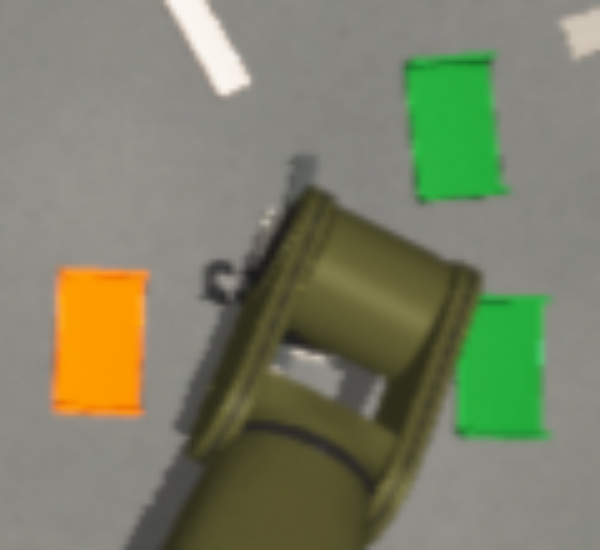

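Request:
{"op": "arm_command", "data": {
  "moves": [
    [0.05,-0.002,0.009,-0.001,0],
    [0.05,-0.002,0.01,-0.001,0],
    [0.03,-0.002,0.01,-0.001,0],
    [0.02,-0.002,0.01,-0.001,0],
    [0.0,-0.002,0.01,-0.001,0],
    [0.0,-0.002,0.01,-0.001,0],
    [0.0,-0.002,0.01,-0.001,0],
    [0.0,-0.002,0.01,-0.001,0]
  ]
}}

```text
time_s: 4.4
ee_pos: [0.5622, -0.2475, 0.0177]
orientation: [0.063, -0.065, -0.704, 0.705]
wrist_force: [-1.1, -0.6, 5.6]
gripper_width: 0.016
```

```bash
python3 -c "
from h import *
plan(.5592,-.2464,.12,-np.pi/2-.179)"
```

```text
t 4.4 pos [ 0.56218583 -0.24745579  0.01774762] w 0.0159652054955447 tool y [ 0.003 -0.002 -1.   ] F [-1.06 -0.63  5.58]
shift [ 0.0028 -0.1023 -0.0004] turn -0.0025
```

Request:
{"op": "arm_command", "data": {
  "moves": [
    [0.0,0,-0.01,0,0],
    [0.0,0,-0.025,0,0],
    [0.0,0,-0.05,0,0],
    [0.0,0,-0.08,0,0],
    [0.0,0,-0.11,0,0],
    [0.0,0,-0.11,0,0],
    [0.0,0,-0.11,0,0]
  ]
}}

```text
time_s: 5.1
ee_pos: [0.5622, -0.2475, 0.1289]
orientation: [0.062, -0.066, -0.703, 0.705]
wrist_force: [-0.2, -0.3, -2.4]
gripper_width: 0.0157
```

```bash
python3 -c "
from h import *
plan(.5592,-.2464,.12,-np.pi/2-.179)
im=arm.grab_frame('side');cv2.imwrite('pics/side3.png',cv2.resize(im[80:210,200:360],None,fx=5,fy=4.5))
im=arm.grab_frame('top');cv2.imwrite('pics/top3.png',cv2.resize(im[150:260,280:400],None,fx=5,fy=5))"
```

```text
t 5.1 pos [ 0.56219929 -0.24746045  0.12890882] w 0.015662836587270523 tool y [ 0.005 -0.003 -1.   ] F [-0.21 -0.28 -2.4 ]
shift [ 0.0032  0.0089 -0.0005] turn -0.0025
```

View pics/side3.png

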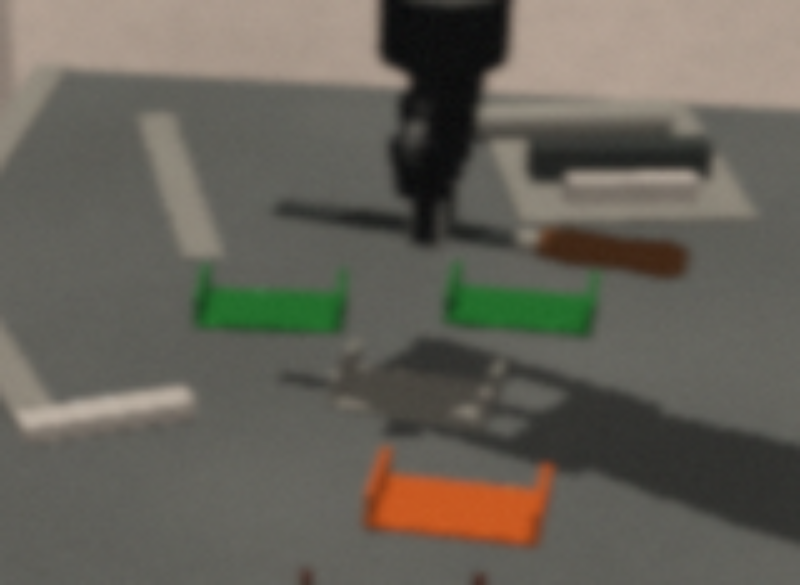

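View pics/top3.png

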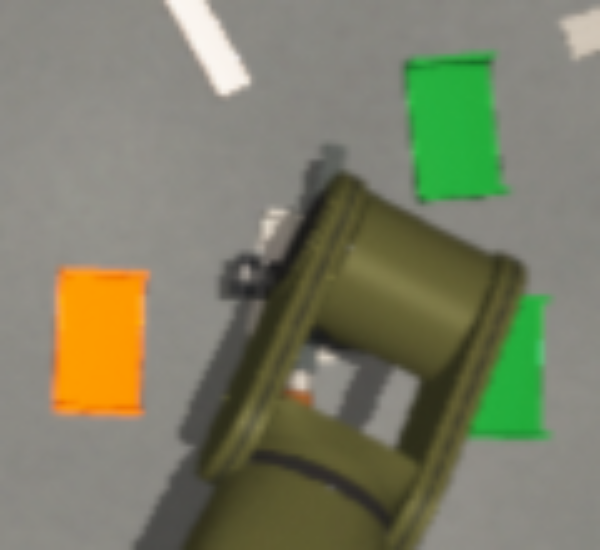

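```bash
cat > m.py <<'E'
from h import *
np.set_printoptions(precision=4,suppress=True)
s=arm.sense(); M=R.from_quat(s['orientation'][[1,2,3,0]]).as_matrix()
for n in("side","top"):
  arm.grab_frame(n)
  for l in("stray_center","stray_tip"):
    for d in arm.spot_point(n,l)[:3]:
      w=c2w(n,d["at"]); print(n,l,round(d["confidence"],2),w,"tool",M.T@(w-s['ee_pos']))
print(s['ee_pos'],s['time_s'])
E
python3 m.py; python3 -c "
from h import *
plan(.5225,.205,.15,-np.pi/2+.121)"
```

```text
side stray_center 0.96 [ 0.572  -0.2493  0.1354] tool [-0.0115 -0.0093  0.0005]
side stray_center 0.69 [ 0.5661 -0.2549 -0.0023] tool [-0.0066  0.1284  0.0071]
side stray_tip 0.74 [ 0.6574 -0.2642  0.1374] tool [-0.0982 -0.0113 -0.0002]
top stray_tip 0.56 [ 0.6563 -0.2626  0.1376] tool [-0.0968 -0.0115 -0.0016]
[ 0.5608 -0.2467  0.1261] 5.2
t 5.5 pos [ 0.56140881 -0.24702818  0.12667255] w 0.015852701858277897 tool y [ 0.001 -0.001 -1.   ] F [-0.16 -0.62 -1.89]
shift [ 0.1198 -0.0238 -0.4376] turn -0.3025
```

Request:
{"op": "arm_command", "data": {
  "moves": [
    [0.0,0.119,-0.024,-0.437,-0.302],
    [0.0,0.119,-0.024,-0.437,-0.302],
    [0.0,0.119,-0.024,-0.437,-0.302],
    [0.0,0.119,-0.024,-0.437,-0.302],
    [0.0,0.119,-0.024,-0.437,-0.302],
    [0.0,0.119,-0.024,-0.437,-0.302],
    [0.0,0.119,-0.024,-0.437,-0.302],
    [0.0,0.119,-0.024,-0.437,-0.302],
    [0.0,0.119,-0.024,-0.437,-0.302],
    [0.0,0.119,-0.024,-0.437,-0.302],
    [0.0,0.119,-0.024,-0.437,-0.302],
    [0.0,0.119,-0.024,-0.437,-0.302],
    [0.0,0.119,-0.024,-0.437,-0.302]
  ]
}}

```text
time_s: 6.8
ee_pos: [0.5233, 0.2029, 0.1499]
orientation: [-0.042, 0.042, -0.705, 0.706]
wrist_force: [0.3, -1.1, -1.2]
gripper_width: 0.0161
```

```bash
python3 m.py; python3 -c "
from h import *
plan(.5236,.2037,.08,-np.pi/2+.121)
for n in ('top','side'):
  im=arm.grab_frame(n);cv2.imwrite(f'pics/{n}4.png',cv2.resize(im[150:290,170:290] if n=='top' else im[150:330,220:370],None,fx=4,fy=4)[:600])
for n in('top','side'):
  arm.grab_frame(n)
  for l in['slot2','rack_bar','rack','file_a_center']:
    for d in arm.spot_point(n,l)[:4]:
        w=c2w(n,d['at']); print(n,l,round(d['confidence'],2),w.round(4))
"
```

```text
side stray_center 0.89 [0.5336 0.2021 0.1607] tool [-0.0102 -0.0108  0.0021]
side stray_tip 0.73 [0.6204 0.2155 0.1615] tool [-0.0979 -0.0115 -0.001 ]
top stray_tip 0.67 [0.5433 0.1445 0.0696] tool [-0.0128  0.0803  0.0603]
top stray_tip 0.54 [0.6208 0.2167 0.1599] tool [-0.0984 -0.0099 -0.0021]
top stray_tip 0.23 [0.5342 0.2608 0.0318] tool [-0.0176  0.118  -0.0563]
[0.5233 0.2029 0.1499] 6.8
t 7.1 pos [0.52337291 0.20365377 0.15020078] w 0.015713233910075078 tool y [ 0.001 -0.001 -1.   ] F [ 0.06  0.48 -1.21]
shift [-0.0001  0.0702 -0.0001] turn -0.0017
top slot2 0.85 [0.5279 0.2611 0.0291]
top slot2 0.72 [0.5478 0.0873 0.0336]
top slot2 0.69 [0.533  0.2063 0.0328]
top slot2 0.61 [0.5573 0.0402 0.0315]
top rack_bar 0.72 [0.5442 0.1466 0.0706]
top rack 0.79 [ 0.5405  0.15   -0.002 ]
top file_a_center 0.56 [0.5522 0.0881 0.0281]
top file_a_center 0.52 [ 0.5662 -0.2546 -0.0018]
side slot2 0.95 [0.5564 0.0378 0.0339]
side slot2 0.73 [0.526  0.2508 0.0313]
side slot2 0.67 [0.5488 0.0903 0.0368]
side rack_bar 0.86 [0.5432 0.1451 0.0715]
side rack_bar 0.5 [ 0.4573  0.4146 -0.0043]
side rack 0.59 [0.5502 0.0895 0.0328]
side file_a_center 0.58 [0.547  0.0877 0.0319]
```

View pics/side4.png

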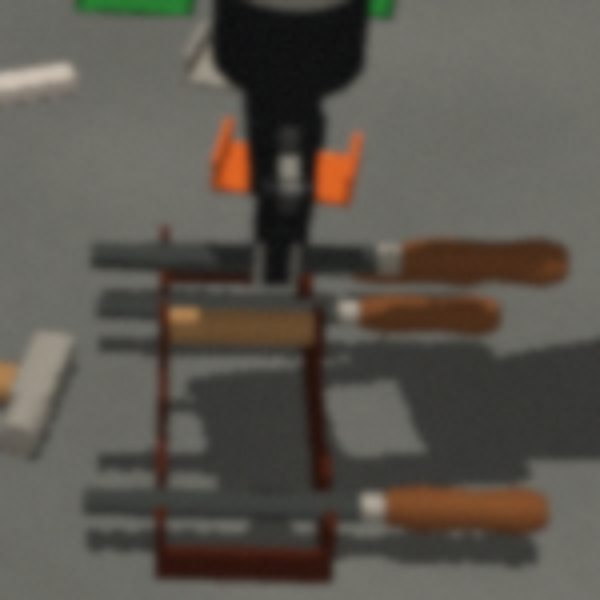

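View pics/top4.png

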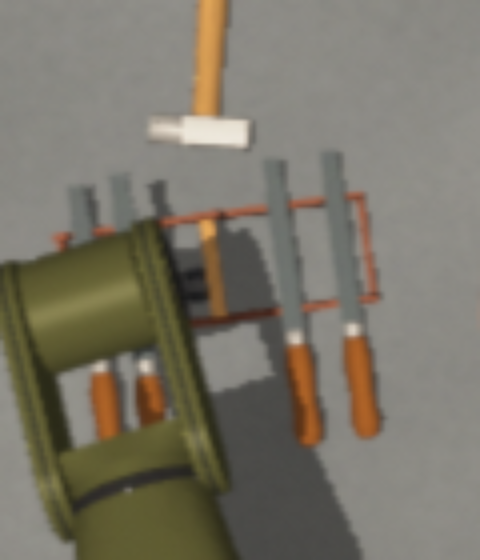

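Request:
{"op": "arm_command", "data": {
  "moves": [
    [0.0,0,0.03,-0.001,-0.002],
    [0.0,0,0.06,-0.001,-0.002],
    [0.0,0,0.09,-0.001,-0.002],
    [0.0,0,0.103,-0.001,-0.002],
    [0.0,0,0.103,-0.001,-0.002],
    [0.0,0,0.103,-0.001,-0.002]
  ]
}}

```text
time_s: 8.3
ee_pos: [0.524, 0.2055, 0.0483]
orientation: [-0.044, 0.042, -0.706, 0.706]
wrist_force: [0.0, 0.5, -0.7]
gripper_width: 0.016
```

```bash
python3 m.py; python3 -c "
from h import *
plan(.5236,.2047,.022,-np.pi/2+.121)
for n in ('top','side'):
  im=arm.grab_frame(n);cv2.imwrite(f'pics/{n}5.png',cv2.resize(im[150:290,170:290] if n=='top' else im[190:310,230:370],None,fx=5,fy=5,interpolation=cv2.INTER_CUBIC)[:600])
"
```

```text
side stray_center 0.85 [0.5357 0.2082 0.0584] tool [-0.0119 -0.0101 -0.0012]
side stray_tip 0.9 [0.6191 0.2184 0.0586] tool [-0.096  -0.0101 -0.0012]
side stray_tip 0.4 [0.5344 0.2074 0.0566] tool [-0.0106 -0.0084 -0.0006]
side stray_tip 0.3 [0.553  0.0904 0.0328] tool [-0.0146  0.0156  0.1178]
top stray_center 0.4 [0.5325 0.2059 0.0322] tool [-0.0084  0.0161  0.0006]
top stray_tip 0.62 [0.5422 0.1438 0.0696] tool [-0.0105 -0.0213  0.0635]
top stray_tip 0.51 [0.6238 0.2184 0.0621] tool [-0.1007 -0.0136 -0.0006]
[0.524  0.2055 0.0483] 8.3
t 8.6 pos [0.52405112 0.20551085 0.04852869] w 0.0157590292413822 tool y [ 0.004 -0.    -1.   ] F [-0.22  0.14 -1.85]
shift [0.0006 0.0265 0.0007] turn 0.0016
```

View pics/side5.png

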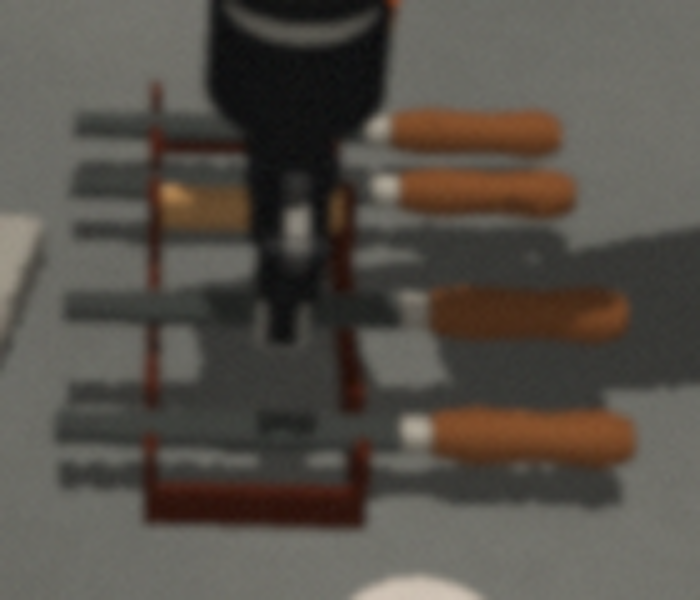

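View pics/top5.png

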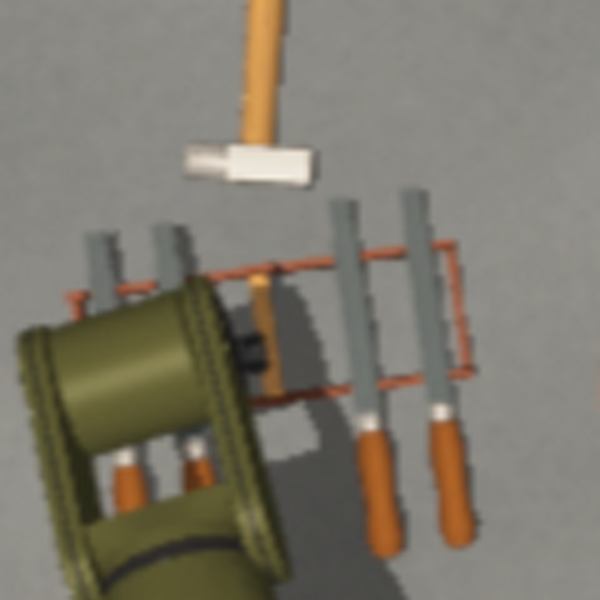

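Request:
{"op": "arm_command", "data": {
  "moves": [
    [0.0,0,0.008,0.0005,0.001],
    [0.0,0,0.015,0.0005,0.001],
    [0.0,0,0.02,0.0005,0.001],
    [0.0,0,0.024,0.0005,0.001],
    [0.0,0,0.025,0.0005,0.001],
    [0.0,0,0.025,0.0005,0.001]
  ]
}}

```text
time_s: 9.3
ee_pos: [0.5238, 0.2049, 0.0228]
orientation: [-0.044, 0.042, -0.706, 0.706]
wrist_force: [-0.2, -0.1, -0.2]
gripper_width: 0.0157
```

```bash
python3 m.py; python3 -c "
from h import *
plan(.5236,.2047,.022,-np.pi/2+.121)
for n in ('top','side'):
  im=arm.grab_frame(n);cv2.imwrite(f'pics/{n}6.png',cv2.resize(im[150:290,170:290] if n=='top' else im[190:310,230:370],None,fx=5,fy=5,interpolation=cv2.INTER_CUBIC)[:600])
"
```

```text
side stray_center 0.74 [0.533  0.2075 0.0344] tool [-0.0095 -0.0116 -0.0015]
side stray_tip 0.93 [0.6194 0.2177 0.0343] tool [-0.0965 -0.0112 -0.0011]
top stray_tip 0.41 [0.6208 0.2159 0.0337] tool [-0.0976 -0.0106  0.0009]
[0.5238 0.2049 0.0228] 9.3
t 9.6 pos [0.52376533 0.20489158 0.02284868] w 0.015953363592228622 tool y [ 0.003 -0.    -1.   ] F [-0.05 -0.13 -1.63]
shift [0.0002 0.0008 0.0002] turn 0.0006
```

View pics/side6.png

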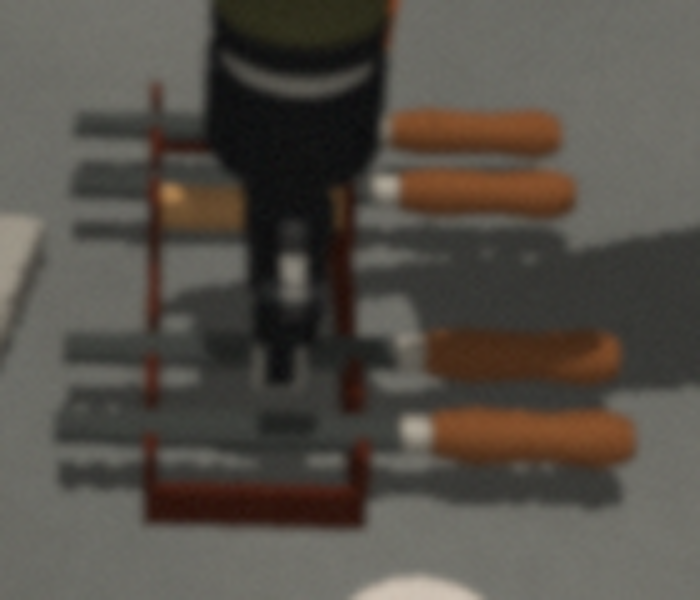

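Request:
{"op": "arm_command", "data": {
  "moves": [
    [0.0,0,0.002,0,0],
    [0.0,0,0.003,0,0],
    [0.0,0,0.003,0,0]
  ]
}}

```text
time_s: 10.0
ee_pos: [0.5238, 0.2049, 0.0226]
orientation: [-0.043, 0.043, -0.705, 0.706]
wrist_force: [-9.5, -2.2, 16.8]
gripper_width: 0.0157
```

Request:
{"op": "arm_command", "data": {
  "moves": [
    [0.0,0,-0.001,0,0],
    [0.02,0,-0.001,0,0],
    [0.034,0,-0.001,0,0],
    [0.034,0,-0.001,0,0],
    [0.034,0,-0.001,0,0],
    [0.034,0,-0.001,0,0]
  ]
}}

```text
time_s: 10.6
ee_pos: [0.5237, 0.2049, 0.0233]
orientation: [-0.043, 0.043, -0.705, 0.706]
wrist_force: [-0.4, 0.5, 0.6]
gripper_width: 0.0342
```

```bash
python3 m.py; python3 -c "
from h import *
plan(.5236,.2047,.022,-np.pi/2+.121)
for n in ('top','side'):
  im=arm.grab_frame(n);cv2.imwrite(f'pics/{n}7.png',cv2.resize(im[150:290,170:290] if n=='top' else im[190:310,230:370],None,fx=5,fy=5,interpolation=cv2.INTER_CUBIC)[:600])
"
```

```text
side stray_center 0.86 [0.5367 0.2059 0.0323] tool [-0.013  -0.009   0.0006]
side stray_tip 0.59 [0.6225 0.2182 0.0366] tool [-0.0997 -0.0132 -0.0012]
side stray_tip 0.28 [0.5365 0.2051 0.0315] tool [-0.0127 -0.0081  0.0013]
top stray_tip 0.7 [ 0.7514 -0.1901  0.0028] tool [-0.178   0.0212  0.4197]
top stray_tip 0.67 [0.6217 0.2182 0.0365] tool [-0.0989 -0.0131 -0.0013]
[0.5237 0.2049 0.0233] 10.6
t 10.9 pos [0.52385562 0.20492828 0.02360143] w 0.03403437872846882 tool y [ 0.001 -0.001 -1.   ] F [-0.31  0.35  0.99]
shift [0.0003 0.0016 0.0002] turn 0.0009
```

View pics/side7.png

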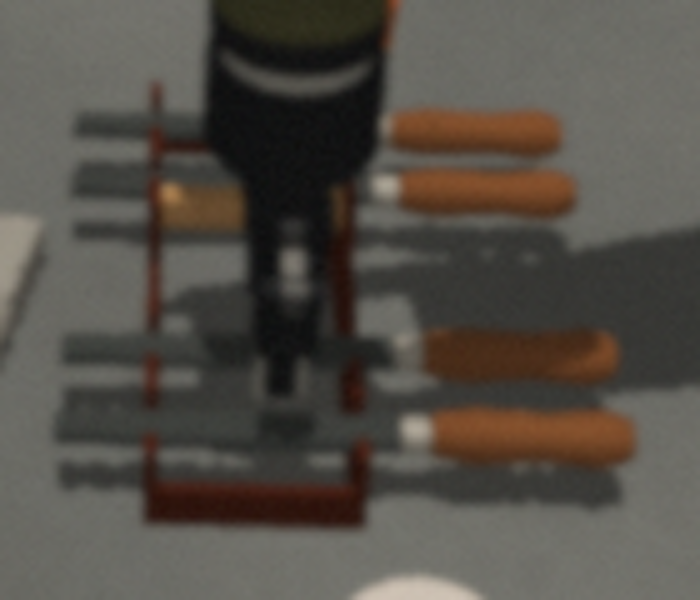

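Request:
{"op": "arm_command", "data": {
  "moves": [
    [0.036,0,-0.01,0,0],
    [0.036,0,-0.03,0,0],
    [0.036,0,-0.07,0,0],
    [0.036,0,-0.11,0,0],
    [0.036,0,-0.13,0,0],
    [0.036,0,-0.13,0,0]
  ]
}}

```text
time_s: 11.6
ee_pos: [0.5265, 0.2059, 0.1593]
orientation: [0.047, -0.039, 0.706, -0.705]
wrist_force: [0.6, -0.2, 0.8]
gripper_width: 0.0361
```

```bash
python3 m.py; python3 -c "
from h import *
for n in ('top','side'):
  im=arm.grab_frame(n);cv2.imwrite(f'pics/{n}8.png',cv2.resize(im[150:290,170:290] if n=='top' else im[190:310,230:370],None,fx=5,fy=5,interpolation=cv2.INTER_CUBIC)[:600])
  for l in['rack_bar','rack','slot0','file_a_center']:
    for d in arm.spot_point(n,l)[:4]:
        w=c2w(n,d['at']); print(n,l,round(d['confidence'],2),w.round(4))
plan(.533,.146,.15,-np.pi/2+.121)
"
```

```text
side stray_center 0.68 [0.5358 0.2025 0.032 ] tool [-0.0075  0.1273  0.0045]
side stray_center 0.55 [0.5447 0.1443 0.0696] tool [-0.0097  0.0897  0.0634]
side stray_tip 0.81 [0.6194 0.216  0.0335] tool [-0.0922  0.1267  0.0013]
side stray_tip 0.56 [ 0.5627 -0.2552 -0.0032] tool [0.0218 0.1622 0.4621]
top stray_tip 0.72 [0.5352 0.2041 0.0317] tool [-0.0071  0.1276  0.0029]
top stray_tip 0.71 [0.6227 0.219  0.0347] tool [-0.0958  0.1255 -0.0013]
top stray_tip 0.7 [0.7786 0.1497 0.0017] tool [-0.2417  0.16    0.0865]
[0.5265 0.2059 0.1593] 11.6
top rack_bar 0.55 [0.5438 0.1411 0.0707]
top rack_bar 0.21 [0.6208 0.2155 0.03  ]
top rack 0.63 [ 0.5441  0.1481 -0.001 ]
top slot0 0.85 [0.5486 0.0855 0.0313]
top slot0 0.63 [0.6193 0.2178 0.034 ]
top slot0 0.59 [0.5317 0.2596 0.0268]
top slot0 0.52 [0.5357 0.2069 0.0299]
top file_a_center 0.73 [0.5518 0.0877 0.0286]
side rack_bar 0.94 [0.5433 0.1476 0.0722]
side rack_bar 0.62 [0.5553 0.0378 0.0343]
side slot0 0.91 [0.5519 0.0919 0.0342]
side slot0 0.87 [0.5537 0.0361 0.0328]
side slot0 0.74 [0.5248 0.2499 0.0294]
side slot0 0.28 [ 0.4571  0.4142 -0.0012]
side file_a_center 0.69 [0.5478 0.0846 0.0346]
t 12.4 pos [0.52375292 0.2050743  0.1536025 ] w 0.03617044932067239 tool y [ 0.001 -0.001 -1.   ] F [0.38 0.42 0.66]
shift [-0.002   0.0037  0.0598] turn 0.0008
```

View pics/side8.png

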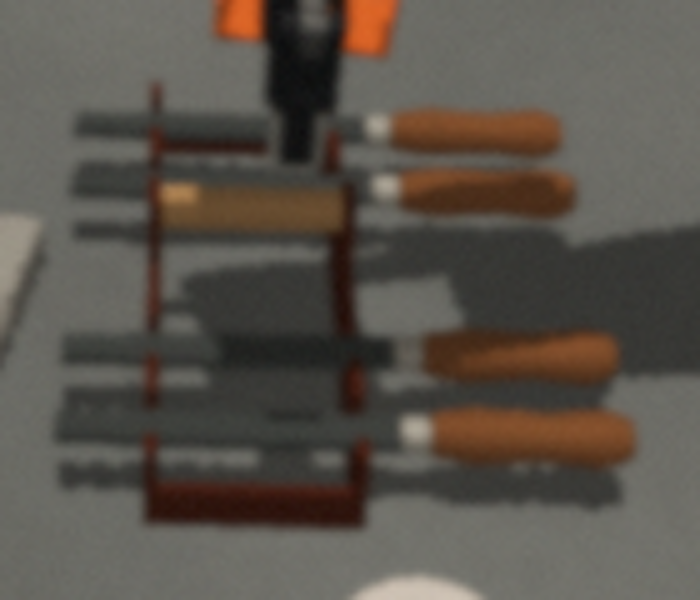

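View pics/top8.png

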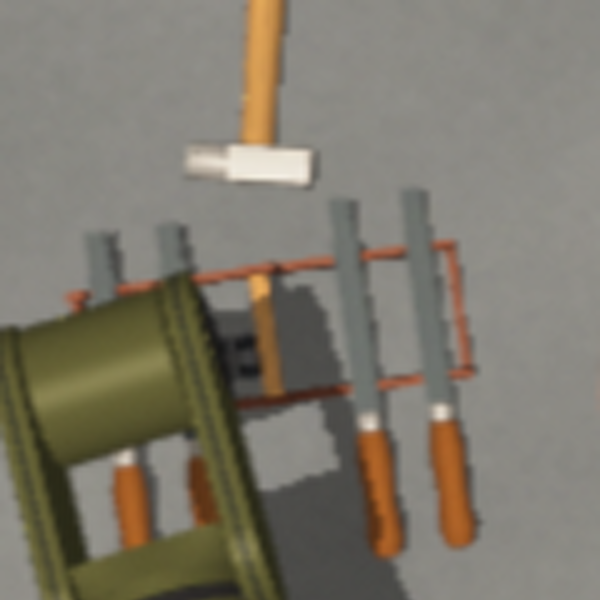

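Request:
{"op": "arm_command", "data": {
  "moves": [
    [0.045,-0.003,0,0.04,0.001],
    [0.045,-0.0035,0,0.0605,0.001],
    [0.045,-0.0035,0,0.0605,0.001],
    [0.045,-0.0035,0,0.0605,0.001]
  ]
}}

```text
time_s: 12.8
ee_pos: [0.5346, 0.1455, 0.1538]
orientation: [-0.043, 0.042, -0.706, 0.706]
wrist_force: [-0.5, -0.0, -0.4]
gripper_width: 0.0448
```

```bash
python3 -c "
from h import *
for n in ('top','side'):
  im=arm.grab_frame(n);cv2.imwrite(f'pics/{n}9.png',cv2.resize(im[150:290,170:290] if n=='top' else im[150:270,230:370],None,fx=5,fy=5,interpolation=cv2.INTER_CUBIC)[:600])
plan(.5345,.1452,.047,-np.pi/2+.121)
"
```

```text
t 12.9 pos [0.53446362 0.14612462 0.15372562] w 0.04496239234749202 tool y [ 0.001 -0.001 -1.   ] F [-0.17  0.19  0.27]
shift [0.0002 0.1067 0.0008] turn 0.0003
```

View pics/top9.png

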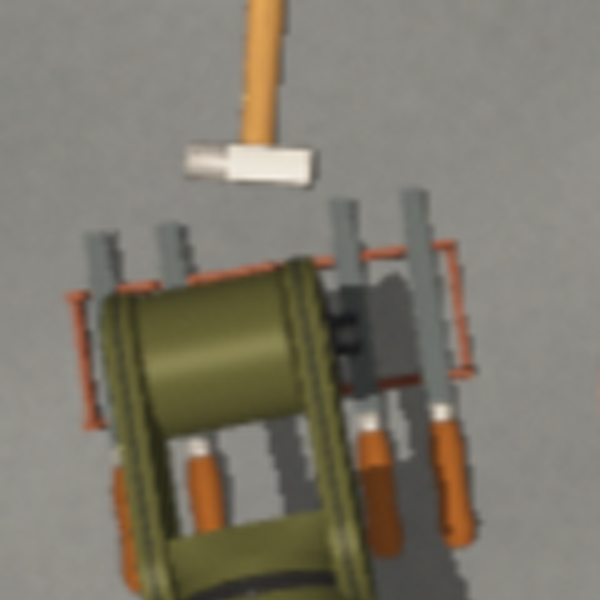

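View pics/side9.png

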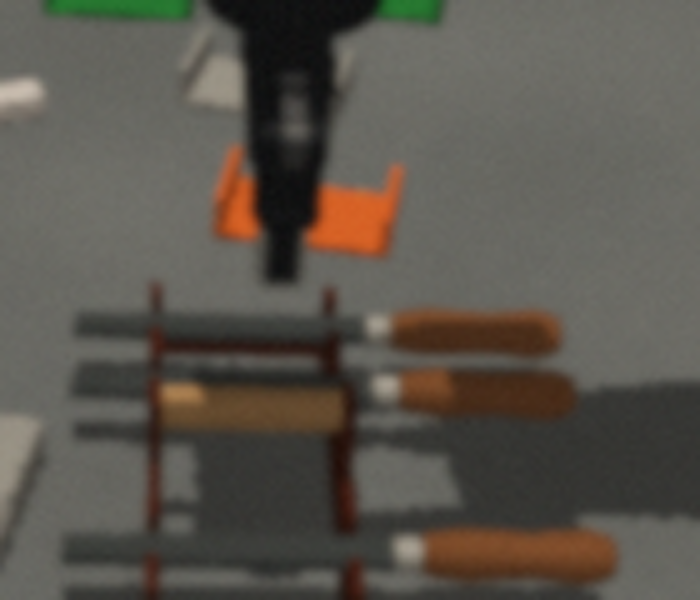

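Request:
{"op": "arm_command", "data": {
  "moves": [
    [0.045,0,0.04,0.0005,0],
    [0.045,0,0.07,0.0005,0],
    [0.045,0,0.095,0.0005,0],
    [0.045,0,0.107,0.0005,0],
    [0.045,0,0.107,0.0005,0],
    [0.045,0,0.107,0.0005,0]
  ]
}}

```text
time_s: 13.5
ee_pos: [0.5354, 0.1461, 0.0477]
orientation: [-0.044, 0.042, -0.706, 0.706]
wrist_force: [-0.3, 0.1, 0.2]
gripper_width: 0.045
```

```bash
python3 -c "
from h import *
plan(.5345,.1452,.047,-np.pi/2+.121)
im=arm.grab_frame('side');cv2.imwrite('pics/side10.png',cv2.resize(im[150:310,230:370],None,fx=4,fy=3.7,interpolation=cv2.INTER_CUBIC))
"
```

```text
t 13.5 pos [0.53535915 0.14610268 0.04772549] w 0.044978781509308084 tool y [ 0.002 -0.    -1.   ] F [-0.3   0.11  0.15]
shift [0.001  0.0007 0.0008] turn 0.0009
```

View pics/side10.png

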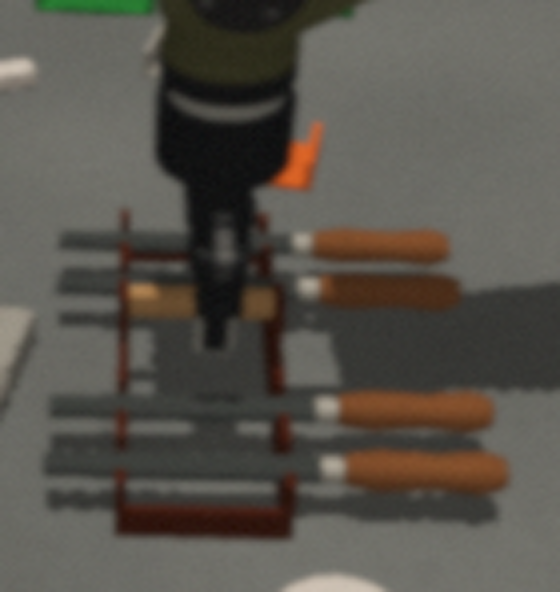

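Fingers straddle the bar, slightly handle-side of its middle. Close.

Request:
{"op": "arm_command", "data": {
  "moves": [
    [0.03,0.001,0.001,0.0005,0],
    [0.02,0.001,0.001,0.0005,0],
    [0.012,0.001,0.001,0.0005,0],
    [0.006,0.001,0.001,0.0005,0],
    [0.0,0.001,0.001,0.0005,0],
    [0.0,0.001,0.001,0.0005,0],
    [0.0,0.001,0.001,0.0005,0],
    [0.0,0.001,0.001,0.0005,0]
  ]
}}

```text
time_s: 14.35
ee_pos: [0.5357, 0.1462, 0.0488]
orientation: [0.045, -0.041, 0.706, -0.705]
wrist_force: [-2.3, 3.4, 6.3]
gripper_width: 0.011
```

Small lift first, then look.

Request:
{"op": "arm_command", "data": {
  "moves": [
    [0.0,0,-0.004,0,0],
    [0.0,0,-0.008,0,0],
    [0.0,0,-0.014,0,0],
    [0.0,0,-0.02,0,0],
    [0.0,0,-0.02,0,0],
    [0.0,0,-0.02,0,0]
  ]
}}

```text
time_s: 14.95
ee_pos: [0.5357, 0.1461, 0.0689]
orientation: [0.045, -0.041, 0.706, -0.706]
wrist_force: [-0.5, -0.4, -8.8]
gripper_width: 0.0108
```

```bash
python3 -c "
from h import *
plan(.5345,.1452,.147,-np.pi/2+.121)
print(arm.sense()['torque'])
for n in ('top','side'):
  im=arm.grab_frame(n);cv2.imwrite(f'pics/{n}11.png',cv2.resize(im[150:290,170:290] if n=='top' else im[150:310,230:370],None,fx=4,fy=3.7,interpolation=cv2.INTER_CUBIC)[:600])
"
```

```text
t 14.95 pos [0.53570456 0.14608536 0.06893595] w 0.010810099516696725 tool y [ 0.006  0.001 -1.   ] F [-0.48 -0.43 -8.8 ]
shift [ 0.0008 -0.0781  0.0007] turn -0.0
[-0.08106314  0.01697889 -0.03652305]
```

View pics/side11.png

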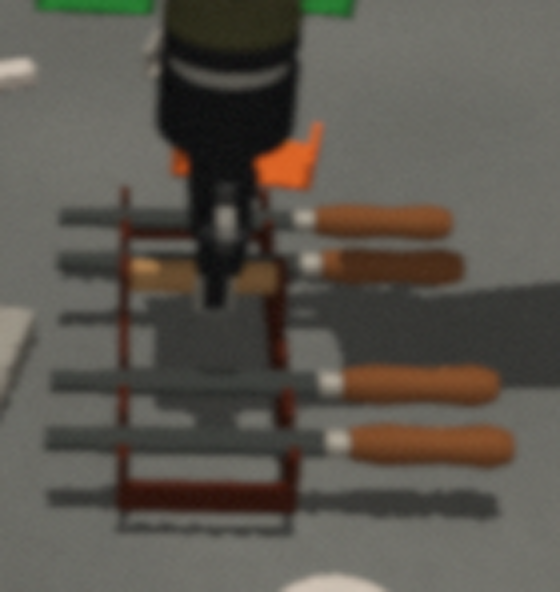

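View pics/top11.png

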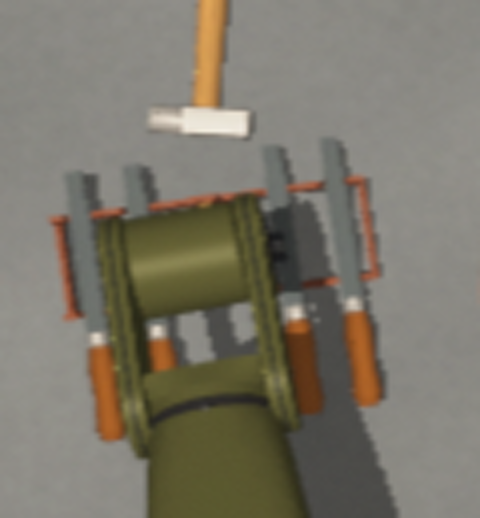

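Request:
{"op": "arm_command", "data": {
  "moves": [
    [0.0,0,-0.006,0,0],
    [0.0,0,-0.014,0,0],
    [0.0,0,-0.024,0,0],
    [0.0,0,-0.034,0,0],
    [0.0,0,-0.044,0,0],
    [0.0,0,-0.054,0,0],
    [0.0,0,-0.064,0,0],
    [0.0,0,-0.072,0,0],
    [0.0,0,-0.078,0,0],
    [0.0,0,-0.08,0,0],
    [0.0,0,-0.08,0,0],
    [0.0,0,-0.08,0,0],
    [0.0,0,-0.08,0,0],
    [0.0,0,-0.08,0,0]
  ]
}}

```text
time_s: 16.45
ee_pos: [0.5346, 0.1459, 0.1479]
orientation: [0.044, -0.041, 0.706, -0.706]
wrist_force: [-0.2, -1.4, -8.3]
gripper_width: 0.0109
```

```bash
python3 -c "
from h import *
plan(.5345,.1452,.147,-np.pi/2+.121)
for n in ('top','side'):
  im=arm.grab_frame(n);cv2.imwrite(f'pics/{n}12.png',cv2.resize(im[140:290,160:290] if n=='top' else im[120:320,210:370],None,fx=4,fy=3,interpolation=cv2.INTER_CUBIC)[:600])
  for l in['rack_bar','slot0','file_a_center','stray_center','stray_tip']:
    for d in arm.spot_point(n,l)[:4]:
        w=c2w(n,d['at']); print(n,l,round(d['confidence'],2),w.round(4))
plan(.5345,.1452,.147,-np.pi/2+.121)
print(abs(arm.sense()['qvel']).max())
"
```

```text
t 16.45 pos [0.53463379 0.14589981 0.14790328] w 0.010905165902137842 tool y [ 0.004  0.001 -1.   ] F [-0.15 -1.42 -8.3 ]
shift [0.0002 0.0009 0.0007] turn 0.0
top rack_bar 0.73 [0.5421 0.1425 0.1698]
top rack_bar 0.37 [0.5438 0.0863 0.1326]
top slot0 0.76 [0.5482 0.0873 0.1305]
top slot0 0.74 [0.5349 0.2043 0.1291]
top slot0 0.72 [0.5287 0.2596 0.126 ]
top slot0 0.58 [0.5556 0.0405 0.1311]
top file_a_center 0.88 [0.5508 0.086  0.1303]
top stray_tip 0.48 [0.5437 0.1415 0.1696]
top stray_tip 0.45 [0.6201 0.2183 0.1343]
side rack_bar 0.68 [0.5454 0.1425 0.1714]
side rack_bar 0.64 [0.5519 0.0318 0.1328]
side slot0 0.92 [0.5498 0.0898 0.1339]
side slot0 0.91 [0.5538 0.0339 0.1324]
side slot0 0.88 [0.5278 0.2527 0.1302]
side slot0 0.44 [0.622  0.2183 0.1321]
side stray_center 0.88 [0.537  0.2068 0.1298]
side stray_center 0.65 [ 0.752  -0.1931 -0.0053]
side stray_tip 0.97 [0.6227 0.2168 0.1353]
t 17.05 pos [0.53500625 0.14595323 0.14857251] w 0.010872929280580687 tool y [ 0.005  0.001 -1.   ] F [-0.66  0.62 -8.44]
shift [0.0006 0.0016 0.0007] turn -0.0
0.002310898285344924
```

View pics/side12.png

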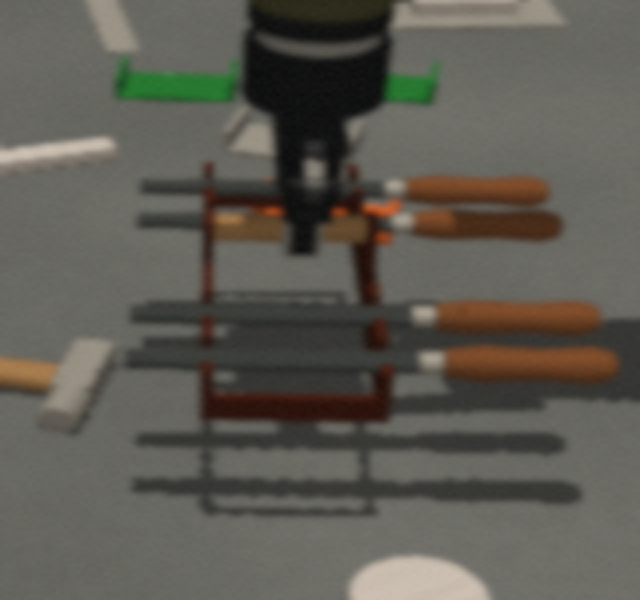

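View pics/top12.png

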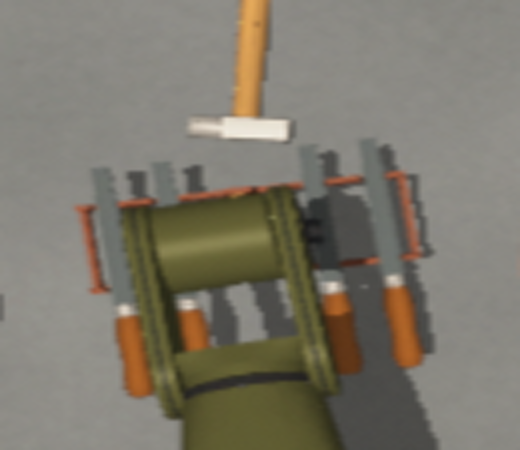

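```bash
python3 -c "
from plant import arm
print(arm.finish_job())"
```

```text
the job is handed in; nothing more can be done
None
```

The stray file is in the rack's empty place (between the carrying bar and the file at the +y end), with its handle on the same side as the others. I let it go while the rack stood on the bench. Then I gripped the rack by its wooden bar, about 9 mm to the handle side of the middle, lifted it straight up and handed the job in at about 17 s.

**Last checks:**
- **Height:** the rack hangs about 0.10 m above the bench.
- **Level:** the slot points measured 0.126–0.134 m high, a tilt of about 0.02 rad, which is close to measurement noise.
- **Load:** the wrist force is about -8.4 N, which matches the full rack being clear of the bench.
- **Steadiness:** the joints are practically still, at most 0.002 rad/s.
- **Stray file:** its centre is within about 3 mm of its slot point, and both pictures show all four files in their notches.
- **Bystanders:** the hammer, can and try square show no sign of having moved. I judged this by eye, without measuring it.

**Disagreements:** a few network reports were false, such as the stray tip being detected on the bar or the hammer. I dropped them because their positions could not be right. The first angle estimate for the stray file was about 0.05 rad off, and I corrected it from its outline before grasping. When I set the file down there was a brief push of about 17 N upward and 10 N sideways, and the rack did not visibly move.

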